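Slide a spacer over the lip into the checking nest

TASK

Push the steel spacer disc along the loading deck and over the brass lip so that it drops flat into the pocket of the checking nest, then keep sliding it until it is gently pressed against the red spring plunger and the plunger gives a little; leave it lying there, touching the plunger. Never shove hard or drive the plunger to the end of its travel, and leave the gear, the tin and the bush alone.

Things in the scene. Friction and masses are not known exactly. Their poses are not given: they have to be found in the camera images.
- nest: Checking nest: green plate 344 x 150 x 18 mm fixed to the bench. Origin on the bench under the pocket-side edge of the lip, on the centre line; x = push direction, deck to stop; z up. Steel loading deck x -150 to 0 mm, 150 wide, top 20 mm above the bench. Two guide bars (10 mm thick, top 32 mm) on the deck narrow from y = +-67 mm at x = -66 to the pocket walls.
- lip (a point): Middle of the brass lip's top, at its pocket-side edge: nest x = 0, 24 mm above the bench, 4 mm above the deck. The lip is 96 mm wide across the push: entry ramp from nest x = -16 (deck level) to -6 mm, flat top from -6 to 0 mm, then a sheer 6 mm drop to the pocket floor. Axes as the nest.
- pocket (a point): On the pocket floor (18 mm above the bench), nest x = 45 mm: where the spacer's centre is when its rim just clears the lip. Axes as the nest. The pocket is 96 mm wide between two steel walls (12 mm thick, top 32 mm above the bench, nest x -16 to 135 mm) and longer than the spacer.
- spacer: Steel disc, diameter 90, 12 mm thick, 0.4 to 0.65 kg, flat on the deck; too wide to grip across. Origin: centre of its underside. In the pocket its top is 6 mm above the lip: fingertips 2 to 3 mm above the lip can push its rim all the way. Sliding takes 1 to 4 N, the ramp 5 to 10 N. More than that on the lip: the fingers pin its tail down; ease them up 2 to 6 mm to let it tip, then come down.
- plunger (a joint): How far (m) the red spring plunger (11 mm thick, on the centre line, 24.5 mm above the bench, facing the lip) is pushed in: 0 = out, 0.006 = end of travel, 4 N per mm. 1.5 mm is a good seating; beyond 4 mm is ramming. Its stop was clamped by hand: the free tip is anywhere 95 to 127 mm past the lip edge, not measured: find it by feel. Blue stop block (54 mm high) begins 20 mm behind the tip.
- change_gear: Brass change gear lying on the bench beside the nest, about 80 mm across, 20 mm high; origin underside centre. Bystander.
- parts_tin: Small open blue tin, 100 x 70 x 35 mm, beside the nest; origin underside centre. Bystander.
- bush: Dark steel bush, 44 mm diameter, 45 mm tall, upright beside the nest; origin underside centre. Bystander.
Mind the look-alikes: they are no part of the job. Of the things shaped like the spacer, the steel one is meant.

How it is judged:
On the way:
1. the spacer lies flat in the pocket, pressed against the plunger so that it gives at least 0.8 mm (z of spacer in the frame of nest below 0.02 m and x of spacer in the frame of nest above 0.045 m and angle between spacer's own z axis and vertical below 0.06 rad and value of joint plunger above 0.0008 m), for 0.2 s.
At the end, for the whole second after the job is handed in: The spacer lies at rest and flat (within 0.06 rad) on the pocket floor (its underside within 2 mm of it), wholly past the lip, still touching the plunger (plunger pushed in by more than 0.1 mm and less than 4 mm), and the robot has let go of it (z of spacer in the frame of nest below 0.02 m and x of spacer in the frame of nest above 0.045 m and angle between spacer's own z axis and vertical below 0.06 rad and value of joint plunger between 0.0001 and 0.004 m and linear speed of spacer below 0.01 m/s and contact force between spacer and the arm below 0.1 N and contact force between spacer and the fingers below 0.1 N).
It fails at once if the plunger is rammed in by more than 4 mm (about 16 N) (value of joint plunger above 0.004 m).
It fails at once if the fingers shove the spacer with more than 25 N (contact force between spacer and the fingers above 25 N).
It fails at once if the change gear is moved by more than 15 mm (distance of change_gear from where it was at the start of the episode above 0.015 m).
It fails at once if the parts tin is moved by more than 15 mm (distance of parts_tin from where it was at the start of the episode above 0.015 m).
It fails at once if the bush is moved by more than 15 mm (distance of bush from where it was at the start of the episode above 0.015 m).
It also fails if it takes over 72 s, if anything falls off the work surface, if the arm or the gripper's body presses on something with over 40 N, if the wrist force passes 120 N, or if a joint passes its speed limit or range.

ROBOT

A 6-joint arm with a two-finger parallel gripper is mounted at the origin on the work surface. World frame = base frame: x ahead of the robot, y to its left, z up, the work surface at z = 0. Lengths are in m, angles in rad, forces in N, time in s.
With the tool pointing down it reaches from about 0.35 to 0.775 m from the base axis. Payload 7.3 kg.
Tool frame: the origin (TCP) lies midway between the tips of the shut fingers; the grasp point (between the pads) lies 19 mm behind it (grasp_offset is the distance from the TCP to the grasp point, in m); z points along the fingers, y is the direction in which the jaws open and shut (so a half turn about z gives the same grasp; the last joint's range is limited). The gripper opens to 92 mm and grips with 3 to 60 N. Pads are 19 mm wide; open, the fingers measure 130 mm over their backs; the gripper's body (75 mm by 190 mm) begins 47 mm behind the grasp point.
Start: joints at [-1.404, 0.342, 1.524, -0, 1.275, -0.146], TCP at [0.162, -0.5, 0.227] pointing down, gripper open.
Joint ranges: [-2.53, 2.53], [-0.77, 2.02], [0.04, 2.7], [-1, 4.14], [0.28, 2.66], [-3.11, 3.11]. Speed limits (rad/s): [2.57, 2.57, 3.14, 3.14, 3.14, 3.14].

INTERFACE

Orientations are given as [roll, pitch, yaw] about the fixed x, y, z axes, in that order (R = Rz(yaw) Ry(pitch) Rx(roll)).
In Python, from station import * gives the robot as it stands.
- The arm moves only by the shell command python3 -m creep 'ROWS' [OPENING] [FORCE]. ROWS is text: rows parted by semicolons, each of 6 numbers parted by spaces: the shift along the tool's x, y, z in mm, then the turn, a rotation vector about the tool's x, y, z in degrees. A call has 1 to 20 rows; each row is the pose to reach, as a shift and turn from the pose measured when the call began, along the tool's axes at that moment; what a row does not reach only later rows make up. A row lasts 1/12 s, in which the tool goes at most 41.7 mm and 7.16 degrees, less where a joint would pass 70% of its speed; a pose out of reach is approached as far as the arm can. A call with a gripper value outside its range is refused whole. OPENING is the opening, from 0 (shut) to 1 (fully open), set as the call begins (- or left out, the last holds). The fingers move at their own pace and stop on an object; FORCE is the grip in N (left out, the last holds). Time passes only in rows, so rows that repeat a pose let the fingers close. It gives the time, the measured TCP pose, the force and the opening at its end, in the units of the state.
- state(): the state, without advancing time (a new reading comes with each control period).
- read_camera(name): name is "scene" or "side" or "wrist"; returns a dict with "frame" (400x640x3 uint8, red, green, blue), "mtx" (3x3 intrinsics, pixels), "k1" (the pictures are not rectified: a ray, as slopes to the right and down, at radius r is drawn at 1 + k1 r^2 times it, then the intrinsics apply), "R" (3x3) and "t" (3): a world point X has camera coordinates R X + t. Camera axes: x right, y down, z forward; pixel columns grow to the right and rows downward; lengths in m; the calibration is good to about 2 mm. A picture is of the moment at which its call begins. There is no depth.
- hand_in(): hands the job in, once; it reports no verdict.
Trained networks look in a picture, given as the dict that the camera call returned (one of the last four; its "shot" number tells which), for a name from the list of things; names that differ only in an ending like _2 or _b are one class to them, and where a whole thing is asked for, a point or a joint stands for the part that bears it (a point fixed in the world has none). Each returns a list of dicts, best first, with "conf" (0 to 1); they miss things now and then, are a little off and sometimes report something else, mostly with a low value. They report only what shows in the picture. A call takes as long as a camera call. They do not tell look-alikes from the thing itself.
- silhouettes(picture, name): "pixels" (400x640 bool, what is visible of it) and "extent" ([centre column, centre row, width, height] in pixels, round what is visible of it).
- place_of(picture, name): "position" ([row, column] in pixels: a listed point, or the origin of a listed thing).
The state is a dict: "time_s": time; "joint_positions": joint angles; "joint_vel": joint speeds; "tau": joint torques, N m; "position": TCP position; "eef_rot": TCP orientation; "force": force on the tool from outside, world axes, zero at the start; "torque": the same for the moment, N m; "opening": finger opening in m.
Only numpy, scipy, OpenCV 4.12 (cv2) and the standard library are available. Lean on these libraries where they do the work, as an engineer would, in place of code of your own. Each camera call takes 0.05 s, during which the arm holds its last target.

## Working session

There is one attempt and no reset: what is moved stays moved. The work goes in short steps, Python scripts to look and compute and a shell command to move; the robot and the scene stay as the last step left them, time stands still between calls to the robot, and variables do not carry over. Pictures are saved under pics/ and viewed, and the job is handed in when it is done.

```bash
ls; mkdir -p pics
python3 - <<'E'
from station import *
import cv2
s=state(); print({k:(s[k] if not hasattr(s[k],'round') else s[k].round(4)) for k in s})
for n in("scene","side","wrist"):
    p=read_camera(n); cv2.imwrite(f"pics/{n}0.png",p["frame"][:,:,::-1])
    print(n,p["shot"],p["t"],p["mtx"],p["k1"])
    for o in("spacer","nest","lip","pocket","plunger","change_gear","parts_tin","bush"):
        print(o,[(round(d["conf"],2),d["position"]) for d in place_of(p,o)])
E
```

```text
pics
{'time_s': 0.0, 'joint_positions': array([-1.404 ,  0.3428,  1.525 ,  0.    ,  1.2754, -0.146 ]), 'joint_vel': array([-0.0011,  0.0005,  0.0004, -0.0003,  0.0006, -0.0008]), 'tau': array([ 2.90000e-03, -4.31238e+01, -2.44222e+01,  7.20000e-02,
        5.59000e-02, -1.00000e-04]), 'position': array([ 0.1615, -0.4991,  0.226 ]), 'eef_rot': array([-3.1401e+00, -2.0000e-04,  3.1280e-01]), 'force': array([0.0895, 0.4765, 0.1134]), 'torque': array([-0.008 , -0.0154,  0.0347]), 'opening': 0.09160671728667935}
scene 1 [ 0.33736129 -0.4167871   1.16968207] [[362.19576317   0.         311.39185771]
 [  0.         362.19576317 197.24684654]
 [  0.           0.           1.        ]] -0.07243414573748311
spacer [(0.75, [175.2, 236.0]), (0.69, [218.7, 215.1]), (0.68, [173.7, 296.5]), (0.41, [185.4, 329.4])]
nest [(0.27, [256.3, 340.0])]
lip [(0.84, [182.6, 332.4])]
pocket [(0.61, [187.8, 351.8]), (0.33, [153.4, 371.6])]Traceback (most recent call last):
  File "<stdin>", line 8, in <module>
ValueError: it knows: bush, change_gear, lip, nest, parts_tin, pocket, spacer
```

Run:
```python
from station import *
import cv2
for n in("side","wrist"):
    p=read_camera(n); cv2.imwrite(f"pics/{n}0.png",p["frame"][:,:,::-1])
    for o in("spacer","nest","lip","pocket","change_gear","parts_tin","bush"):
        print(n,o,[(round(d["conf"],2),d["position"]) for d in place_of(p,o)])
```

```text
side spacer [(0.95, [236.9, 307.5]), (0.78, [278.8, 438.7]), (0.7, [305.9, 360.1]), (0.64, [337.2, 286.0])]
side nest [(0.57, [221.3, 291.2])]
side lip [(0.79, [209.4, 290.2])]
side pocket [(0.9, [200.7, 285.1])]
side change_gear [(0.68, [187.5, 353.6])]
side parts_tin [(0.61, [224.6, 380.6])]
side bush [(0.75, [214.7, 211.5])]
wrist spacer []
wrist nest []
wrist lip []
wrist pocket []
wrist change_gear []
wrist parts_tin []
wrist bush []
```

View pics/scene0.png

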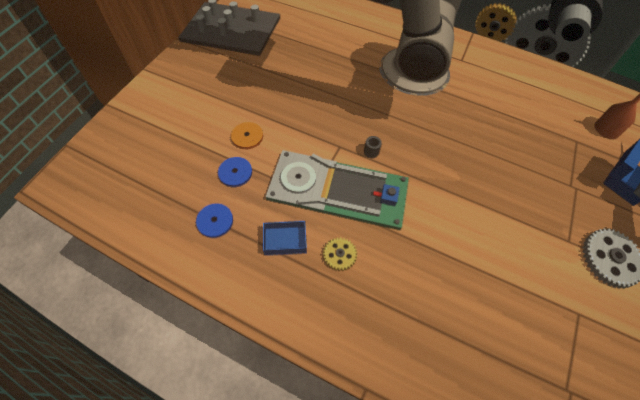

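View pics/side0.png

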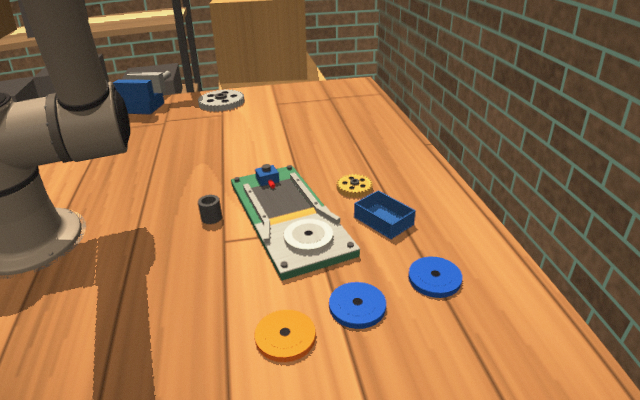

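The spacer class matches four things (side camera, col,row): the pale steel disc on the deck (308,234), an orange disc (285,333), and two blue discs (358,303) and (436,276). By the description, I choose the steel one on the deck. Next is a close crop to check it.

```bash
cat > h.py <<'E'
import numpy as np, cv2
def ray(p,u,v):
    K=p["mtx"];k=p["k1"]
    d=np.array([(u-K[0,2])/K[0,0],(v-K[1,2])/K[1,1]]);s=d.copy()
    for _ in range(20): s=d/(1+k*(s@s))
    R=np.array(p["R"]);return -R.T@np.array(p["t"]), R.T@np.array([s[0],s[1],1])
def at(p,u,v,z):
    c,d=ray(p,u,v);return c+d*(z-c[2])/d[2]
def proj(p,X):
    X=np.atleast_2d(X);c=X@np.array(p["R"]).T+np.array(p["t"]);s=c[:,:2]/c[:,2:]
    s=s*(1+p["k1"]*(s**2).sum(1))[:,None];K=p["mtx"]
    return s*[K[0,0],K[1,1]]+[K[0,2],K[1,2]]
E
python3 - <<'E'
from station import *
from h import *
a=read_camera("scene");b=read_camera("side")
cv2.imwrite("pics/c1.png",cv2.resize(a["frame"][140:240,255:420,::-1],None,fx=4.8,fy=4.8,interpolation=cv2.INTER_CUBIC))
cv2.imwrite("pics/c2.png",cv2.resize(b["frame"][155:285,220:370,::-1],None,fx=4.5,fy=4.5,interpolation=cv2.INTER_CUBIC))
print(-np.array(a["R"]).T@a["t"],-np.array(b["R"]).T@b["t"])
for p,n in((a,"scene"),(b,"side")):
    for o,z in(("spacer",.02),("lip",.024),("pocket",.018),("change_gear",0),("parts_tin",0),("bush",0)):
        print(n,o,[(round(d["conf"],2),at(p,d["position"][1],d["position"][0],z).round(3)) for d in place_of(p,o)])
    for d in silhouettes(p,"spacer"):
        print(d["conf"],d["extent"],at(p,d["extent"][0],d["extent"][1],.028).round(4))
E
```

```text
[0.99393627 0.11904513 0.80845484] [ 0.46861809 -0.77959083  0.53383903]
scene spacer [(0.96, array([ 0.507, -0.34 ,  0.02 ])), (0.88, array([ 0.753, -0.258,  0.02 ])), (0.76, array([ 0.545, -0.145,  0.02 ])), (0.74, array([ 0.383, -0.003,  0.02 ])), (0.64, array([ 0.614, -0.286,  0.02 ]))]
scene lip [(0.57, array([ 0.542, -0.058,  0.024])), (0.27, array([0.7  , 0.047, 0.024]))]
scene pocket [(0.63, array([ 0.521, -0.007,  0.018]))]
scene change_gear [(0.69, array([0.686, 0.049, 0.   ]))]
scene parts_tin [(0.56, array([ 0.712, -0.083,  0.   ]))]
scene bush [(0.78, array([0.371, 0.004, 0.   ]))]
0.8 [299.4, 177.4, 34.3, 32.0] [ 0.5577 -0.13    0.028 ]
0.68 [213.7, 221.9, 38.2, 33.8] [ 0.763  -0.2537  0.028 ]
0.65 [247.8, 136.2, 36.1, 23.3] [ 0.5033 -0.3192  0.028 ]
0.59 [235.7, 172.6, 30.2, 35.3] [ 0.6196 -0.2834  0.028 ]
side spacer [(0.65, array([ 0.489, -0.35 ,  0.02 ])), (0.64, array([ 0.749, -0.288,  0.02 ])), (0.63, array([ 0.607, -0.32 ,  0.02 ])), (0.62, array([ 0.563, -0.135,  0.02 ]))]
side lip [(0.58, array([ 0.533, -0.043,  0.024]))]
side pocket [(0.73, array([ 0.531, -0.001,  0.018]))]
side change_gear [(0.8, array([0.701, 0.045, 0.   ]))]
side parts_tin [(0.87, array([ 0.716, -0.088,  0.   ]))]
side bush [(0.83, array([0.377, 0.003, 0.   ])), (0.35, array([ 0.563, -0.114,  0.   ])), (0.32, array([0.532, 0.012, 0.   ]))]
0.96 [285.9, 336.0, 57.9, 53.0] [ 0.4894 -0.3568  0.028 ]
0.66 [356.9, 305.0, 56.2, 49.2] [ 0.602 -0.32   0.028]
0.65 [436.7, 277.1, 54.6, 39.0] [ 0.7434 -0.2894  0.028 ]
0.6 [309.6, 235.9, 52.5, 33.0] [ 0.5609 -0.1379  0.028 ]
```

View pics/c1.png

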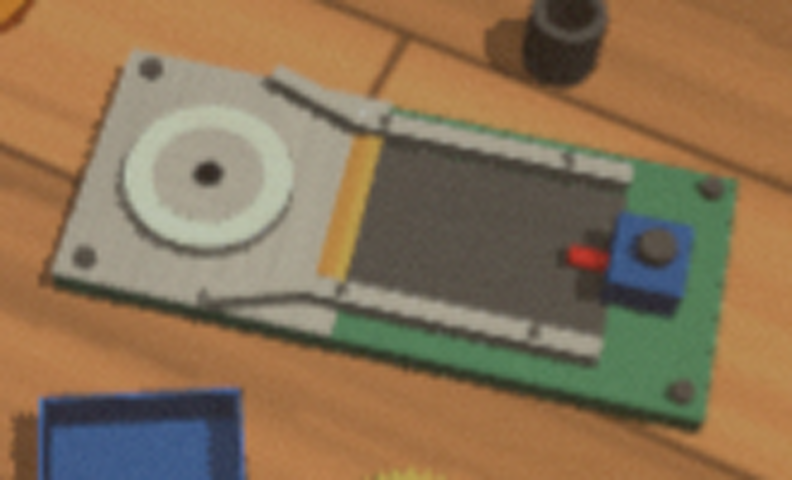

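View pics/c2.png

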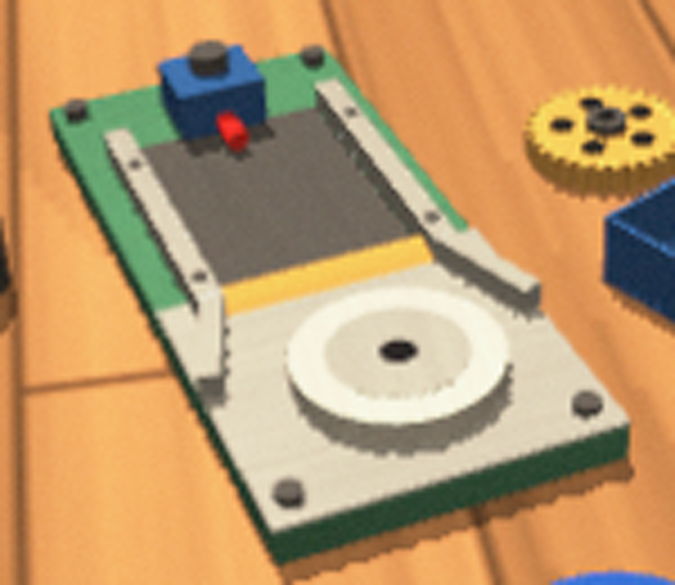

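```bash
cat > fit.py <<'E'
from station import *
from h import *
from scipy.optimize import least_squares
a=read_camera("scene");b=read_camera("side")
A=[(130,52,-150,75,20),(52,275,-150,-75,20),(738,180,194,75,18),(703,420,194,-75,18),(384,138,0,48,24),(350,280,0,-48,24)]
B=[(630,425,-150,-75,20),(273,530,-150,75,20),(50,113,194,75,18),(325,48,194,-75,18),(222,288,0,48,24),(428,237,0,-48,24)]
def N2W(q,P):
    c,s=np.cos(q[2]),np.sin(q[2]);P=np.atleast_2d(P)
    return np.c_[q[0]+c*P[:,0]-s*P[:,1],q[1]+s*P[:,0]+c*P[:,1],P[:,2]]
def res(q,sel):
    r=[]
    for L,p,s,o in((A,a,4.8,(255,140)),(B,b,4.5,(220,155))):
        if p["name"] not in sel if "name" in p else (('a' if p is a else 'b') not in sel): continue
        L=np.array(L,float); uv=(L[:,:2]+.5)/s-.5+o
        r.append((proj(p,N2W(q,L[:,2:]/1000))-uv).ravel())
    return np.concatenate(r)
for sel in("a","b","ab"):
    f=least_squares(res,[.535,-.05,1.83],args=(sel,),loss="soft_l1")
    print(sel,f.x.round(4),np.degrees(f.x[2]).round(2)); 
print(f.fun.reshape(-1,2).round(1).tolist())
q=f.x; c,s=np.cos(q[2]),np.sin(q[2])
for p,(u,v) in((a,((208+.5)/4.8-.5+255,(173+.5)/4.8-.5+140)),(b,((398+.5)/4.5-.5+220,(350+.5)/4.5-.5+155))):
    X=at(p,u,v,.032); d=X[:2]-q[:2]; print("spacer hole",X.round(4),"nest",(c*d[0]+s*d[1]).round(4),(-s*d[0]+c*d[1]).round(4))
for p,(u,v) in((a,(570/4.8+255,255/4.8+140)),(b,(236/4.5+220,140/4.5+155))):
    X=at(p,u,v,.0245); d=X[:2]-q[:2]; print("tip",X.round(4),"nest",(c*d[0]+s*d[1]).round(4),(-s*d[0]+c*d[1]).round(4))
E
python3 fit.py
```

```text
a [ 0.5358 -0.0526  1.7988] 103.06
b [ 0.5384 -0.0535  1.7905] 102.59
ab [ 0.5374 -0.053   1.7941] 102.79
[[0.1, -0.3], [-0.6, -0.1], [0.1, 0.1], [0.3, 0.9], [-0.7, 0.4], [-1.9, 2.0], [0.4, -0.6], [-0.0, 0.4], [-0.7, -1.0], [0.0, -0.7], [-1.4, 0.5], [-1.6, -0.1]]
spacer hole [ 0.5569 -0.1346  0.032 ] nest -0.0838 -0.0009
spacer hole [ 0.5592 -0.1321  0.032 ] nest -0.082 -0.0037
tip [0.5118 0.057  0.0245] nest 0.113 0.0007
tip [0.5123 0.0554 0.0245] nest 0.1113 0.0005
```

```bash
cat > go.py <<'E'
# usage: go.py nx ny z(mm)  -> shift/turn in tool axes for TCP at nest pt, tool x along nest x
import sys
from station import *
from h import *
from scipy.spatial.transform import Rotation as Ro
q=eval(open("q.txt").read())
def info():
    s=state(); d=s["position"][:2]-np.array(q[:2]);c,n=np.cos(q[2]),np.sin(q[2])
    print("t",round(s["time_s"],2),"nest TCP mm",((c*d[0]+n*d[1])*1e3).round(1),((-n*d[0]+c*d[1])*1e3).round(1),(s["position"][2]*1e3).round(1),"F nest",(c*s["force"][0]+n*s["force"][1]).round(2),(-n*s["force"][0]+c*s["force"][1]).round(2),s["force"][2].round(2),"open",round(s["opening"]*1e3,1)); return s
if __name__=="__main__":
    s=info();R=Ro.from_euler("xyz",s["eef_rot"])
    if len(sys.argv)>1:
        x,y,z=[float(v)/1e3 for v in sys.argv[1:4]];c,n=np.cos(q[2]),np.sin(q[2])
        T=np.array([q[0]+c*x-n*y,q[1]+n*x+c*y,z]);Rt=Ro.from_euler("xyz",[np.pi,0,q[2]])
        print("shift",(R.inv().apply(T-s["position"])*1e3).round(1),"turn",(R.inv()*Rt).as_rotvec(degrees=True).round(2),"world",T.round(3))
E
echo "[.5374,-.053,1.7941]">q.txt; python3 go.py -155 -2 200
```

```text
t 1.95 nest TCP mm -352.2 465.4 226.7 F nest 1.09 0.28 -0.32 open 91.5
shift [ 483.2 -154.7   26.7] turn [ 0.000e+00  1.000e-02 -8.487e+01] world [ 0.574 -0.204  0.2  ]
```

```bash
python3 -m creep '483 -155 27 0 0 -84.9;483 -155 27 0 0 -84.9;483 -155 27 0 0 -84.9;483 -155 27 0 0 -84.9;483 -155 27 0 0 -84.9;483 -155 27 0 0 -84.9;483 -155 27 0 0 -84.9;483 -155 27 0 0 -84.9;483 -155 27 0 0 -84.9;483 -155 27 0 0 -84.9;483 -155 27 0 0 -84.9;483 -155 27 0 0 -84.9;483 -155 27 0 0 -84.9;483 -155 27 0 0 -84.9;483 -155 27 0 0 -84.9;483 -155 27 0 0 -84.9' 0.33 5; python3 go.py -155 -2 26.7
python3 - <<'E'
from station import *
from h import *
p=read_camera("wrist"); cv2.imwrite("pics/w1.png",p["frame"][:,:,::-1]); print(-np.array(p["R"]).T@p["t"])
p=read_camera("side"); cv2.imwrite("pics/s1.png",p["frame"][:,:,::-1])
E
```

```text
time_s: 3.28
position: [0.5724, -0.2044, 0.1997]
eef_rot: [-3.141, 0.0, 1.793]
force: [-0.2, 0.0, 0.0]
opening: 0.0298
t 3.28 nest TCP mm -155.4 -0.6 199.7 F nest 0.04 0.15 0.03 open 29.8
shift [  0.4   1.5 173. ] turn [-0.04  0.01 -0.08] world [ 0.574 -0.204  0.027]
[ 0.55608623 -0.13170509  0.35899199]
```

View pics/w1.png

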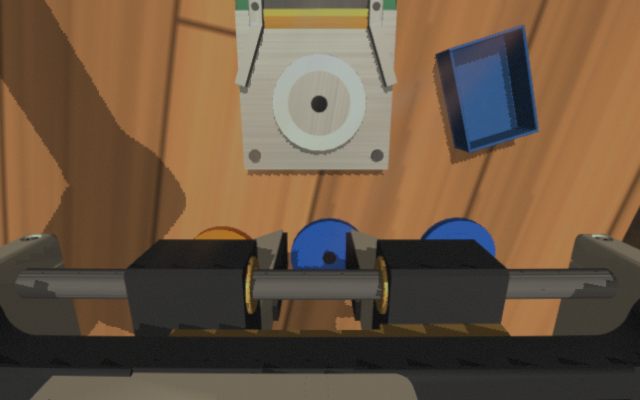

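View pics/s1.png

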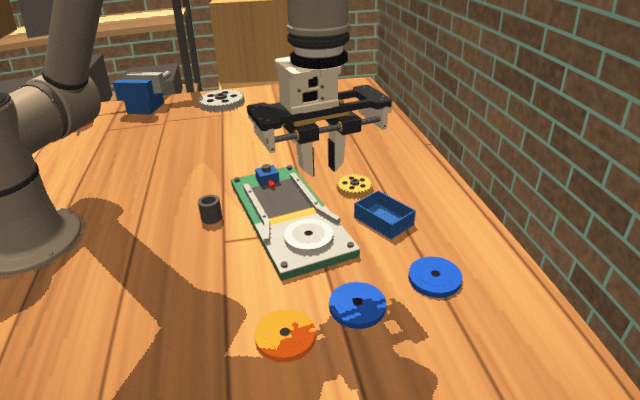

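The wrist view shows the deck's near corners at (248,170) and (387,170), the spacer hole at (319,104) and the lip at rows 10-28. I'll check the nest fit against these.

Run:
```python
from station import *
from h import *
q=eval(open("q.txt").read());c,n=np.cos(q[2]),np.sin(q[2])
p=read_camera("wrist")
for nm,u,v,z in(("cornL",248,170,.02),("cornR",387,170,.02),("hole",319,104,.032),("rimL",273,103,.032),("rimR",366,103,.032),("rimback",319,152,.032),("lipL",265,9.5,.024),("lipR",368,9.5,.024)):
    X=at(p,u,v,z);d=X[:2]-q[:2];print(nm,X.round(4),((c*d[0]+n*d[1])*1e3).round(1),((-n*d[0]+c*d[1])*1e3).round(1))
```

```text
cornL [ 0.5012 -0.2146  0.02  ] -149.6 71.1
cornR [ 0.6436 -0.1826  0.02  ] -149.9 -74.9
hole [ 0.559  -0.1331  0.032 ] -82.9 -3.4
rimL [ 0.5158 -0.1418  0.032 ] -81.8 40.8
rimR [ 0.6028 -0.1223  0.032 ] -82.0 -48.5
rimback [ 0.5693 -0.1781  0.032 ] -129.1 -3.3
lipL [ 0.4922 -0.0621  0.024 ] 1.1 46.1
lipR [ 0.5844 -0.0414  0.024 ] 0.9 -48.4
```

```bash
echo "[.5384,-.0528,1.7941]">q.txt; python3 -m creep '0 2 60 0 0 0;0 2 110 0 0 0;0 2 145 0 0 0;0 2 165 0 0 0;0 2 173 0 0 0;0 2 173 0 0 0;0 2 173 0 0 0' >/dev/null; python3 go.py -145 -2 26.7
```

```text
t 4.02 nest TCP mm -156.9 -2.1 28.8 F nest -0.16 0.07 0.05 open 30.4
shift [11.9 -0.1  2.1] turn [ 0.09  0.09 -0.17] world [ 0.572 -0.194  0.027]
```

```bash
python3 -m creep '3 0 2 0 0 0;6 0 2 0 0 0;9 0 2 0 0 0;12 0 2 0 0 0;14 0 2 0 0 0;16 0 2 0 0 0;18 0 2 0 0 0;20 0 2 0 0 0;22 0 2 0 0 0;24 0 2 0 0 0;26 0 2 0 0 0;28 0 2 0 0 0;30 0 2 0 0 0;32 0 2 0 0 0;34 0 2 0 0 0' >/dev/null; python3 go.py -60 -1 26.7
```

```text
t 5.27 nest TCP mm -122.8 -2.2 26.7 F nest -2.04 -0.04 -0.81 open 30.6
shift [62.8 -1.4 -0.1] turn [ 0.09  0.1  -0.18] world [ 0.553 -0.111  0.027]
```

```bash
python3 -m creep '2 0 0 0 0 0;4 0 0 0 0 0;6 -.5 0 0 0 0;8 -.5 0 0 0 0;10 -1 0 0 0 0;11 -1 0 0 0 0;12 -1 0 0 0 0;13 -1 0 0 0 0' >/dev/null; python3 go.py; python3 -m creep '1 0 0 0 0 0;2 0 0 0 0 0;3 0 0 0 0 0;4 0 0 0 0 0' >/dev/null; python3 go.py;  python3 -m creep '1 0 0 0 0 0;2 0 0 0 0 0;3 0 0 0 0 0;4 0 0 0 0 0' >/dev/null; python3 go.py -90 -1 26.7
```

```text
t 5.93 nest TCP mm -110.0 -1.3 26.7 F nest -4.1 0.62 -0.68 open 30.4
t 6.27 nest TCP mm -106.1 -1.3 26.8 F nest -3.91 -0.38 -1.34 open 30.2
t 6.6 nest TCP mm -102.0 -1.4 26.8 F nest -3.19 0.43 -0.08 open 30.0
shift [12.  -0.4  0.1] turn [ 0.11  0.15 -0.17] world [ 0.559 -0.14   0.027]
```

```bash
for i in 1; do python3 -m creep '1.5 0 0 0 0 0;3 0 0 0 0 0;4.5 0 0 0 0 0;6 0 0 0 0 0;7.5 0 0 0 0 0;9 0 0 0 0 0' >/dev/null; python3 go.py; python3 -m creep '1.5 0 0 0 0 0;3 0 0 0 0 0;4.5 0 0 0 0 0;6 0 0 0 0 0;7.5 0 0 0 0 0;9 0 0 0 0 0' >/dev/null; python3 go.py -60 0 26.7;done
```

```text
t 7.1 nest TCP mm -92.8 -1.4 26.8 F nest -3.05 0.24 0.06 open 30.6
t 7.6 nest TCP mm -83.7 -1.5 26.8 F nest -2.44 0.19 1.02 open 30.1
shift [23.7 -1.5  0. ] turn [ 0.12  0.15 -0.17] world [ 0.552 -0.111  0.027]
```

```bash
python3 -m creep '1.5 0 0 0 0 0;3 0 0 0 0 0;4.5 -.5 0 0 0 0;6 -.5 0 0 0 0;7.5 -1 0 0 0 0;9 -1 0 0 0 0' >/dev/null; python3 go.py; python3 -m creep '1.5 0 0 0 0 0;3 0 0 0 0 0;4.5 0 0 0 0 0;6 0 0 0 0 0;7.5 0 0 0 0 0;9 0 0 0 0 0' >/dev/null; python3 go.py -60 0 26.7
python3 - <<'E'
from station import *
from h import *
p=read_camera("side");cv2.imwrite("pics/c3.png",cv2.resize(p["frame"][135:285,210:370,::-1],None,fx=4,fy=4,interpolation=cv2.INTER_CUBIC))
E
```

```text
t 8.1 nest TCP mm -74.5 -0.5 26.8 F nest -2.74 -0.36 -0.06 open 30.3
t 8.6 nest TCP mm -65.5 -0.5 26.8 F nest -2.88 0.27 0.24 open 30.3
shift [ 5.5 -0.5  0.1] turn [ 0.12  0.16 -0.17] world [ 0.552 -0.111  0.027]
```

View pics/c3.png

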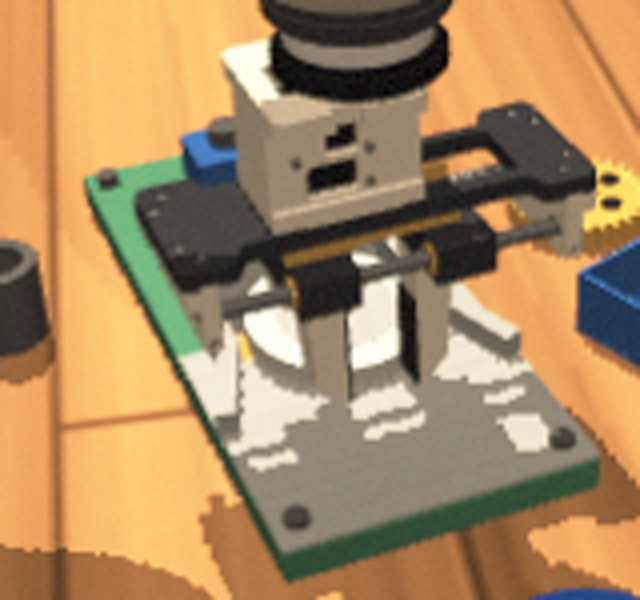

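The crop shows the spacer riding on the lip between the guide bars, with both fingers on its rim at about (330,395) and (430,380). The forces are low, so I continue in small steps.

```bash
python3 -m creep '1.5 0 0 0 0 0;3 0 0 0 0 0;4.5 0 0 0 0 0;6 -.5 0 0 0 0' >/dev/null; python3 go.py; python3 -m creep '1 0 0 0 0 0;2 0 0 0 0 0;3 0 0 0 0 0;4 0 0 0 0 0' >/dev/null; python3 go.py;  python3 -m creep '1 0 0 0 0 0;2 0 0 0 0 0;3 0 0 0 0 0;4 0 0 0 0 0' >/dev/null; python3 go.py
```

```text
t 8.98 nest TCP mm -59.1 -0.1 26.8 F nest -3.51 -0.15 0.08 open 30.5
t 9.32 nest TCP mm -55.1 -0.2 26.9 F nest -2.7 0.32 0.89 open 30.7
t 9.65 nest TCP mm -51.1 -0.2 26.9 F nest -3.94 0.56 1.54 open 30.4
```

```bash
python3 -m creep '1 0 0 0 0 0;2 0 0 0 0 0;3 0 0 0 0 0' >/dev/null; python3 go.py; python3 -m creep '1 0 0 0 0 0;2 0 0 0 0 0;3 0 0 0 0 0' >/dev/null; python3 go.py;  python3 -m creep '1 0 0 0 0 0;2 0 0 0 0 0;3 0 0 0 0 0' >/dev/null; python3 go.py
```

```text
t 9.9 nest TCP mm -48.1 -0.3 27.0 F nest -4.16 0.13 1.99 open 30.2
t 10.15 nest TCP mm -45.2 -0.5 27.1 F nest -4.1 0.17 1.53 open 30.3
t 10.4 nest TCP mm -42.3 -0.6 27.3 F nest -5.47 0.2 3.82 open 30.0
```

```bash
python3 -m creep '0 0 -2 0 0 0;0 0 -3.5 0 0 0;0 0 -3.5 0 0 0' >/dev/null; python3 go.py; python3 -m creep '1 0 0 0 0 0;2 0 0 0 0 0;3 0 0 0 0 0' >/dev/null; python3 go.py -30 0 30.5
python3 - <<'E'
from station import *
from h import *
p=read_camera("side");cv2.imwrite("pics/c4.png",cv2.resize(p["frame"][135:285,210:370,::-1],None,fx=4,fy=4,interpolation=cv2.INTER_CUBIC))
p=read_camera("wrist");cv2.imwrite("pics/w4.png",p["frame"][:,:,::-1])
E
```

```text
t 10.65 nest TCP mm -41.3 -0.2 30.6 F nest -1.09 -0.53 -0.61 open 30.2
t 10.9 nest TCP mm -38.1 -0.1 30.4 F nest -1.42 -0.69 -0.58 open 30.4
shift [ 8.1 -0.1 -0.1] turn [ 0.12  0.13 -0.16] world [ 0.545 -0.082  0.03 ]
```

View pics/c4.png

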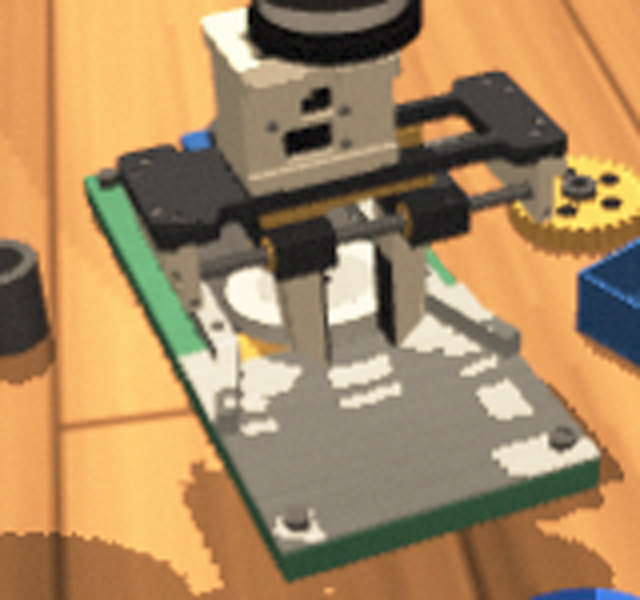

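View pics/w4.png

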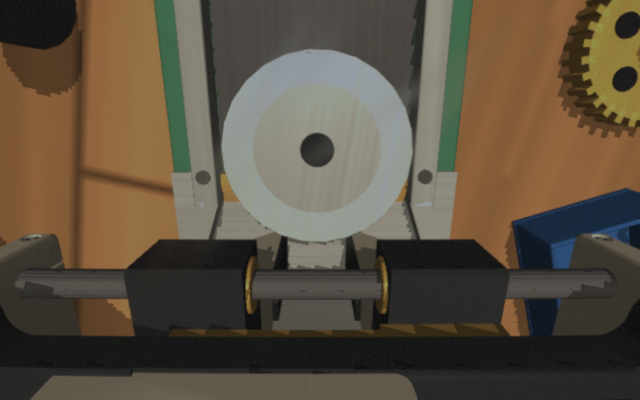

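The wrist view shows the spacer centred between the walls (centre about (317,148)), with the lip visible at row 185. It has tipped freely. Pushing on with the fingers raised.

```bash
python3 -m creep '1.5 0 0 0 0 0;3 0 0 0 0 0;4.5 0 0 0 0 0;6 0 0 0 0 0' >/dev/null; python3 go.py; python3 -m creep '1.5 0 0 0 0 0;3 0 0 0 0 0;4.5 0 0 0 0 0;6 0 0 0 0 0' >/dev/null; python3 go.py; python3 -m creep '1.5 0 0 0 0 0;3 0 0.5 0 0 0;4.5 0 1 0 0 0;6 0 1 0 0 0' >/dev/null;python3 go.py -10 0 27.5
```

```text
t 11.33 nest TCP mm -31.8 0.0 30.3 F nest -1.8 -0.64 -1.43 open 30.1
t 11.67 nest TCP mm -25.7 -0.0 30.3 F nest -1.62 0.23 -1.66 open 30.2
t 12.0 nest TCP mm -19.9 -0.3 29.6 F nest -1.58 0.56 0.91 open 30.3
shift [ 9.9 -0.4  2. ] turn [ 0.15  0.15 -0.15] world [ 0.541 -0.063  0.028]
```

```bash
python3 -m creep '1 0 1 0 0 0;2 0 2 0 0 0;3 0 2.8 0 0 0;4 0 2.8 0 0 0' >/dev/null; python3 go.py; python3 -m creep '1 0 0 0 0 0;2 0 0 0 0 0;3 0 0 0 0 0;4 0 0 0 0 0' >/dev/null; python3 go.py; python3 -m creep '1 0 0 0 0 0;2 0 0 0 0 0;3 0 0 0 0 0;4 0 0 0 0 0' >/dev/null;python3 go.py -5 0 26.8;python3 - <<'E'
from station import *
from h import *
p=read_camera("wrist");cv2.imwrite("pics/w5.png",p["frame"][:,:,::-1])
E
```

```text
t 12.33 nest TCP mm -15.9 -0.5 26.8 F nest -2.01 -0.91 1.29 open 30.7
t 12.67 nest TCP mm -11.7 -0.3 26.6 F nest -1.72 -0.17 0.98 open 30.3
t 13.0 nest TCP mm -7.4 -0.2 26.4 F nest -1.32 0.22 -1.32 open 30.5
shift [ 2.4 -0.2 -0.4] turn [ 0.12  0.13 -0.16] world [ 0.54  -0.058  0.027]
```

View pics/w5.png

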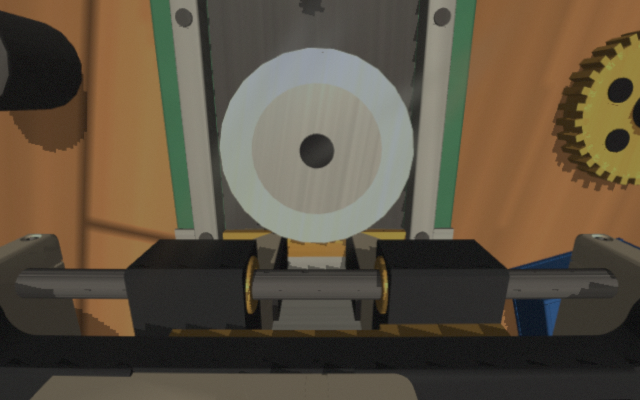

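```bash
python3 -m creep '1 0 -.4 0 0 0;2 0 -.4 0 0 0;3 0 -.4 0 0 0;4 0 -.4 0 0 0' >/dev/null; python3 go.py; python3 -m creep '1 0 0 0 0 0;2 0 0 0 0 0;3 0 0 0 0 0' >/dev/null; python3 go.py;python3 -m creep '1 0 0 0 0 0;2 0 0 0 0 0;2 0 0 0 0 0' >/dev/null; python3 go.py
python3 - <<'E'
from station import *
from h import *
p=read_camera("wrist");cv2.imwrite("pics/w6.png",p["frame"][:,:,::-1])
E
```

```text
t 13.38 nest TCP mm -3.0 -0.1 26.7 F nest -1.19 1.27 -1.18 open 30.1
t 13.63 nest TCP mm 0.1 -0.0 26.6 F nest -1.66 0.03 -2.06 open 30.4
t 13.88 nest TCP mm 2.3 -0.0 26.6 F nest -1.18 0.76 -0.39 open 30.3
```

View pics/w6.png

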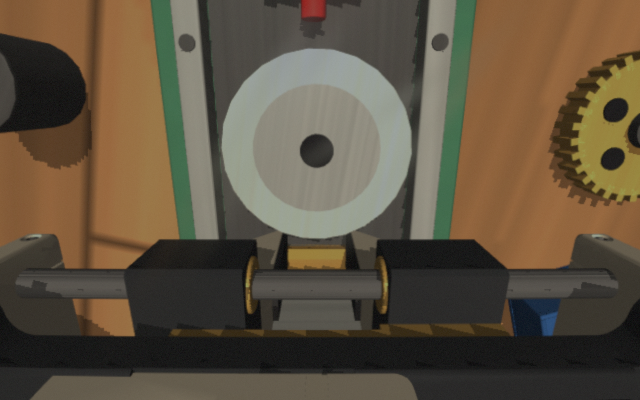

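The wrist view shows the spacer lying in the pocket and the red tip at (313,18). The spacer's front rim is at row 49, so the gap is about 14 mm.

```bash
python3 -m creep '1 0 0 0 0 0;2 0 0 0 0 0;3 0 0 0 0 0;4 0 0 0 0 0;5 0 0 0 0 0;6 0 0 0 0 0;7 0 0 0 0 0;8 0 0 0 0 0;9 0 0 0 0 0;9 0 0 0 0 0' >/dev/null; python3 go.py; python3 -m creep '.5 0 0 0 0 0;1 0 0 0 0 0;1 0 0 0 0 0' >/dev/null; python3 go.py;python3 -m creep '.5 0 0 0 0 0;1 0 0 0 0 0;1 0 0 0 0 0' >/dev/null; python3 go.py
python3 - <<'E'
from station import *
from h import *
p=read_camera("wrist");cv2.imwrite("pics/w7.png",p["frame"][:,:,::-1])
E
```

```text
t 14.77 nest TCP mm 11.5 -0.0 26.6 F nest -0.95 -0.18 -1.07 open 30.6
t 15.02 nest TCP mm 12.6 -0.0 26.6 F nest -1.53 -0.32 -0.82 open 30.3
t 15.27 nest TCP mm 13.7 -0.1 26.6 F nest -0.45 -0.35 -0.27 open 30.2
```

View pics/w7.png

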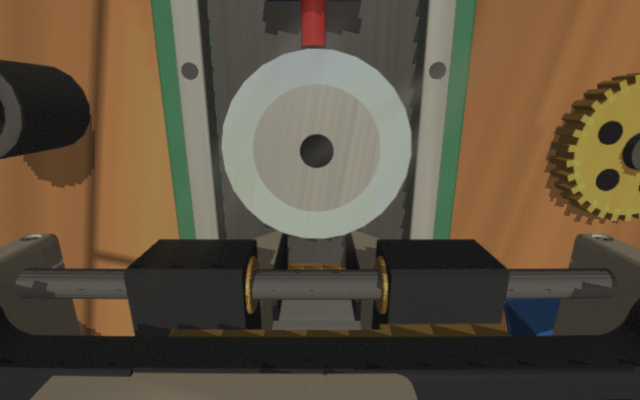

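The gap is now about 1–2 mm (tip at row 46, rim at row 49). From here I use millimetre steps, checking force after each.

```bash
python3 -m creep '.5 0 0 0 0 0;1 0 0 0 0 0;1 0 0 0 0 0' >/dev/null; python3 go.py; python3 -m creep '.5 0 0 0 0 0;.7 0 0 0 0 0;.7 0 0 0 0 0' >/dev/null; python3 go.py
```

```text
t 15.57 nest TCP mm 14.7 -0.1 26.6 F nest -1.22 0.16 -0.57 open 30.2
t 15.82 nest TCP mm 15.2 -0.1 26.6 F nest -3.71 -0.77 -0.91 open 30.4
```

```bash
python3 -m creep '.5 0 0 0 0 0;.5 0 0 0 0 0;.5 0 0 0 0 0' >/dev/null; python3 go.py; python3 go.py
```

```text
t 16.07 nest TCP mm 15.5 -0.2 26.7 F nest -3.85 0.99 -0.75 open 30.4
t 16.07 nest TCP mm 15.5 -0.2 26.7 F nest -3.85 0.99 -0.75 open 30.4
```

```bash
python3 -m creep '.5 0 0 0 0 0;.5 0 0 0 0 0;.5 0 0 0 0 0' >/dev/null; python3 go.py
```

```text
t 16.32 nest TCP mm 15.9 -0.2 26.7 F nest -4.86 0.62 -1.74 open 30.7
```

```bash
python3 -m creep '.5 0 0 0 0 0;.8 0 0 0 0 0;.8 0 0 0 0 0' >/dev/null; python3 go.py
```

```text
t 16.57 nest TCP mm 16.3 -0.3 26.7 F nest -5.4 0.0 -1.65 open 30.3
```

```bash
python3 -m creep '.5 0 0 0 0 0;.7 0 0 0 0 0;.7 0 0 0 0 0' >/dev/null; python3 go.py
```

```text
t 16.82 nest TCP mm 16.5 -0.5 26.8 F nest -6.03 0.24 -1.32 open 30.7
```

```bash
python3 -m creep '.5 0 0 0 0 0;1 0 0 0 0 0;1.2 0 0 0 0 0;1.2 0 0 0 0 0;1.2 0 0 0 0 0' >/dev/null; python3 go.py
```

```text
t 17.23 nest TCP mm 17.0 -0.7 26.9 F nest -7.26 0.29 -1.94 open 30.3
```

```bash
python3 -m creep '1.2 .5 0 0 0 0;1.4 .5 0 0 0 0;1.4 .5 0 0 0 0;1.4 .5 0 0 0 0' >/dev/null; python3 go.py
python3 - <<'E'
from station import *
from h import *
p=read_camera("wrist");cv2.imwrite("pics/w8.png",p["frame"][:,:,::-1])
p=read_camera("side");cv2.imwrite("pics/c8.png",cv2.resize(p["frame"][135:285,210:370,::-1],None,fx=4,fy=4,interpolation=cv2.INTER_CUBIC))
E
```

```text
t 17.57 nest TCP mm 17.3 -1.4 27.1 F nest -9.5 0.9 -1.88 open 30.4
```

View pics/w8.png

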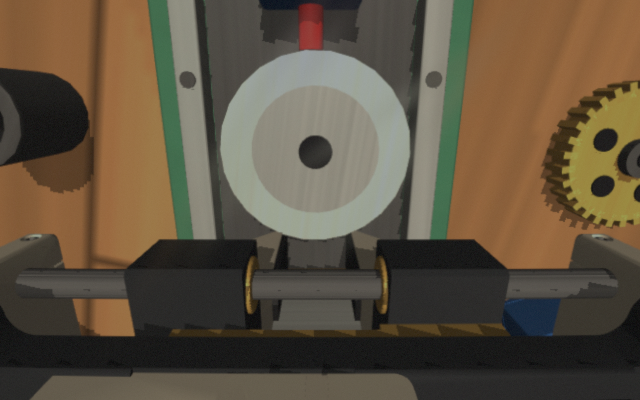

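View pics/c8.png

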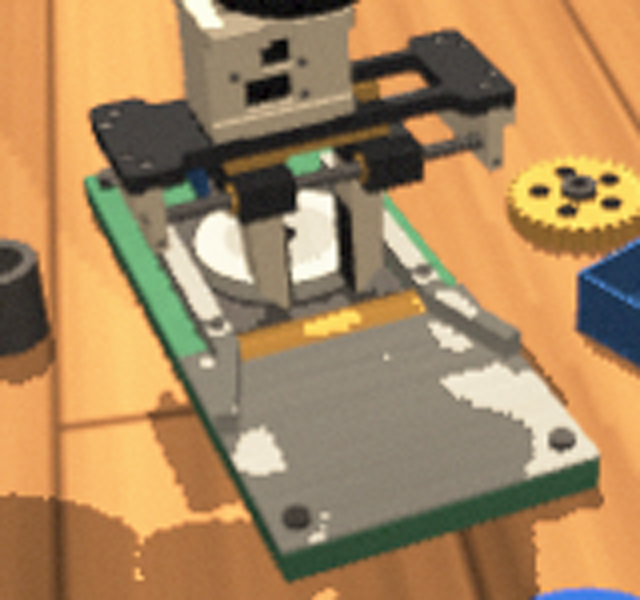

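Pressed at about 9.5 N (spring about 8 N, so roughly 2 mm in), and the spacer is flat and past the lip. Backing off slowly.

```bash
python3 -m creep '1 0 0 0 0 0;.6 0 0 0 0 0;.2 0 0 0 0 0;-.2 0 0 0 0 0;-.6 0 0 0 0 0;-1 0 0 0 0 0;-1.5 0 0 0 0 0;-2 0 0 0 0 0;-2.5 0 0 0 0 0;-3.5 0 0 0 0 0;-5 0 0 0 0 0;-7 0 0 0 0 0;-9 0 0 0 0 0;-9 0 0 0 0 0' >/dev/null; python3 go.py
python3 - <<'E'
from station import *
from h import *
p=read_camera("wrist");cv2.imwrite("pics/w9.png",p["frame"][:,:,::-1])
E
```

```text
t 18.83 nest TCP mm 8.0 -1.5 27.2 F nest -1.6 -0.28 0.1 open 30.3
```

View pics/w9.png

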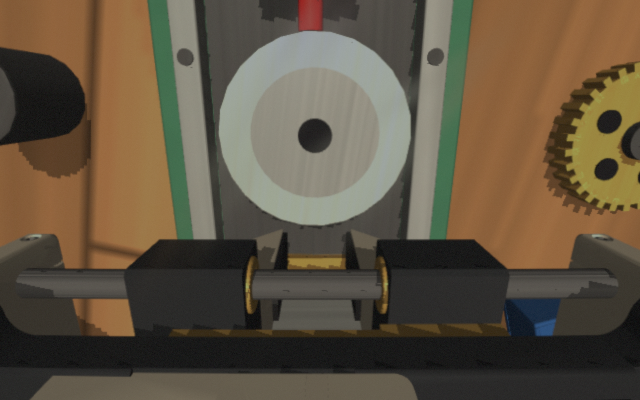

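```bash
python3 - <<'E'
import cv2,numpy as np
for n in("w6","w7","w8","w9"):
    f=cv2.imread(f"pics/{n}.png").astype(float)
    red=f[:,:,2]-np.maximum(f[:,:,0],f[:,:,1])
    prof=red[0:70,305:320].mean(1)
    # lowest edge subpixel crossing at half max
    m=prof.max()/2; k=np.where(prof>m)[0].max(); edge=k+(prof[k]-m)/(prof[k]-prof[k+1])
    g=cv2.cvtColor(f.astype(np.uint8),cv2.COLOR_BGR2GRAY).astype(float); r=[]
    for c in((176,200),(425,452)):
        s=g[25:100,c[0]:c[1]]; yy,xx=np.mgrid[25:100,c[0]:c[1]]
        w=np.clip(105-s,0,None)
        # bolt: dark blob nearest the known spot
        y0={"w6":42,"w7":70.5,"w8":79.5,"w9":56.5}[n]; x0={"w6":(187,440),"w7":(190,437),"w8":(188,434),"w9":(185,435)}[n][c[0]>300]
        w=w*(((yy-y0)**2+(xx-x0)**2)<81); r.append((w*yy).sum()/w.sum())
    print(n,"tip row",edge.round(2),"bolts",np.round(r,2),"diff",(np.mean(r)-edge).round(2),"red lo",prof.max().round())
E
python3 go.py
```

```text
w6 tip row 16.65 bolts [42.52 41.98] diff 25.6 red lo 95.0
w7 tip row 45.35 bolts [70.61 69.86] diff 24.88 red lo 92.0
w8 tip row 48.72 bolts [79.38 79.01] diff 30.47 red lo 92.0
w9 tip row 29.62 bolts [56.81 56.48] diff 27.03 red lo 92.0
t 18.88 nest TCP mm 8.1 -1.4 27.2 F nest -0.11 0.63 0.19 open 30.1
```

The tip is still about 0.8 mm in against its free position (2.5 mm at the peak). I'll raise the hand and do a final check.

```bash
python3 -m creep '-4 0 -5 0 0 0;-4 0 -15 0 0 0;-4 0 -30 0 0 0;-4 0 -50 0 0 0;-4 0 -70 0 0 0;-4 0 -80 0 0 0;-4 0 -80 0 0 0' >/dev/null; python3 go.py
python3 - <<'E'
from station import *
from h import *
q=eval(open("q.txt").read());c,n=np.cos(q[2]),np.sin(q[2])
p=read_camera("wrist");cv2.imwrite("pics/w10.png",p["frame"][:,:,::-1])
for d in silhouettes(p,"spacer")[:1]:
    X=at(p,d["extent"][0],d["extent"][1],.030);e=X[:2]-q[:2];print(d["conf"],d["extent"],(c*e[0]+n*e[1])*1e3,(-n*e[0]+c*e[1])*1e3)
s=read_camera("side");cv2.imwrite("pics/c10.png",cv2.resize(s["frame"][135:285,210:370,::-1],None,fx=4,fy=4,interpolation=cv2.INTER_CUBIC))
for o in("change_gear","parts_tin","bush"): print(o,[at(s,d["position"][1],d["position"][0],0).round(3) for d in place_of(s,o)][:1])
E
```

```text
t 19.47 nest TCP mm 4.0 -2.6 110.2 F nest -0.76 0.11 -0.63 open 30.3
0.8 [311.2, 114.2, 132.5, 133.3] 69.64786194985601 0.1055763216980983
change_gear [array([0.697, 0.047, 0.   ])]
parts_tin [array([ 0.719, -0.087,  0.   ])]
bush [array([ 0.382, -0.001,  0.   ])]
```

View pics/w10.png

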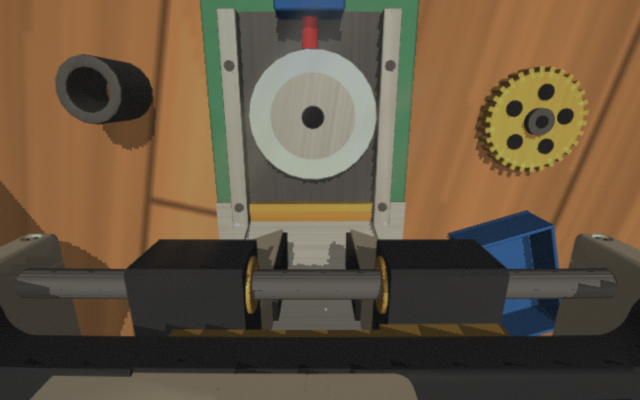

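View pics/c10.png

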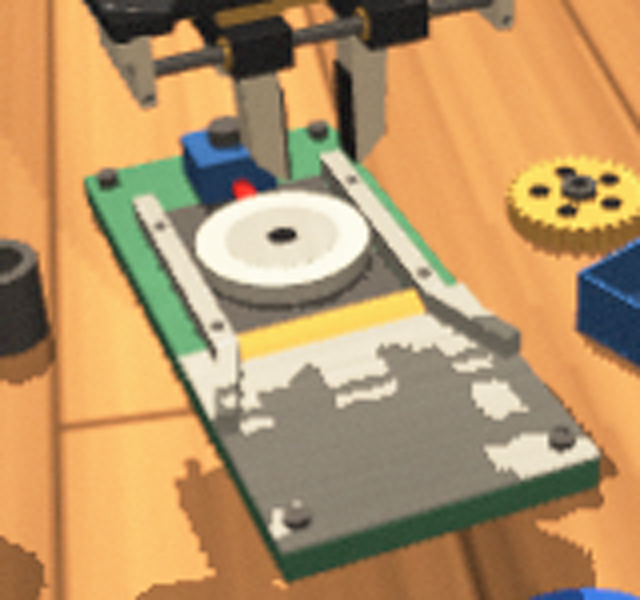

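The spacer lies flat in the pocket (centre (313,116), about 69 mm past the lip) with its rim touching the red tip at (310,50). The fingers are clear and the bystanders have not moved.

```bash
python3 -c "
from station import *
print(hand_in())"
```

```text
the job is handed in; nothing more can be done
None
```

I pushed the steel spacer along the deck and over the lip into the pocket, pressed it gently against the plunger, backed off slowly and handed in at about 19.6 s. `hand_in()` gave no verdict.

- **Lip:** The fingers began to pin the spacer's tail on the lip, with an upward force of about 4 N. I raised them 3.5 mm so it could tip, then brought them back down.
- **Pressing:** The highest push force I read was 9.5 N, but I only read it at the end of each move. The plunger went in about 2 mm by force and about 2.5 mm by image; both are under the 4 mm limit.
- **Final position:** The spacer lies flat about 69 mm past the lip, touching the plunger, with the fingers clear of it. Before I raised the hand, the plunger was still about 0.8 mm in, good to perhaps 0.4 mm. I did not measure it again afterwards, but the last pictures show the rim still on the tip.
- **Bystanders:** The gear, tin and bush are where they started, to within about 6 mm, which is the scatter of the measurements.

One force reading disagreed. Just after backing off, it showed 1.6 N with the fingers already clear; the next reading was 0.1 N, so I took the first as noise.

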